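# Put the sample boards away in the counter cupboard

### The arm

A 7-joint arm with a two-finger parallel gripper is mounted at the origin on the work surface. World frame = base frame: x ahead of the robot, y to its left, z up, the work surface at z = 0. Lengths are in m, angles in rad, forces in N, time in s.
With the tool pointing down it reaches from about 0.425 to 1.025 m from the base axis. Payload 9.4 kg.
Tool frame: the origin (TCP) lies on the centre line of the jaws, within the pads' length; the fingertips stand 25 mm ahead of it and the grasp point (between the pads) lies 6 mm ahead of it (r.finger_overhang is the distance from the TCP to the fingertips, in m); z points along the fingers, y is the line along which they close (so a half turn about z gives the same grasp; the last joint's range is limited). The gripper opens to 93 mm and grips with 3 to 60 N. Pads are 15 mm wide; open, the fingers measure 128 mm over their backs; the gripper's body (75 mm by 188 mm) begins 65 mm behind the grasp point.
Start: joints at [-1.254, 0.599, -0.003, 1.599, 0.002, 0.943, -0.08], TCP at [0.278, 0.67, 0.244] pointing down, gripper open.
Joint ranges: [-2.57, 2.57], [-0.35, 1.97], [-1.29, 1.29], [0.11, 2.56], [-1.05, 4.19], [0.11, 1.86], [-2.63, 2.63]. Speed limits (rad/s): [2.22, 2.22, 3.01, 3.01, 3.14, 3.14, 3.14].

### API

Orientations are given as a rotation vector (axis times angle).
In Python, from plant import r gives the robot as it stands.
- The arm moves only by the tool move_arm, never from a script. Its arguments are lists of equal length, an entry for each row: "dr": the turn, a rotation vector about the tool's x, y, z normalised to -1 to 1, where 1 is pi/2 rad, a list of three; "delta_pos": the shift along the tool's x, y, z normalised to -1 to 1, where 1 is 0.4 m, a list of three; "gripper": the finger opening in mm, from 0 to 93. A call has 1 to 20 rows; each row shifts and turns the commanded pose from where the row before left it, along the tool's axes as they then stand; what a row does not reach is not made up. A row lasts 1/12 s, in which the tool goes at most 41.7 mm and 7.16 degrees, less where a joint would pass 70% of its speed; a pose out of reach is approached as far as the arm can. A call with a number of a shift or a turn outside -1 to 1 is refused whole. A call with a gripper value outside its range is refused whole. The fingers move at their own pace and stop on an object; "squeeze" is the grip in N (left out, the last holds). Time passes only in rows, so rows that do not move let the fingers close. It gives the time, the measured TCP pose, the force, the opening and the grip force at its end, in the units of the state.
- r.observe(): the state, without advancing time (a new reading comes with each control period).
- r.read_camera(name): name is "side" or "top"; returns the picture (480x640x3 uint8, red, green, blue); there is no depth.
- r.camera_params(name): a dict with "K" (3x3 intrinsics, pixels), "R" (3x3) and "t" (3): a world point X has camera coordinates R X + t. Camera axes: x right, y down, z forward; pixel columns grow to the right and rows downward; lengths in m; the calibration is good to about 2 mm. A picture is of the moment at which its call begins. camera_params takes no time and is no camera call.
- r.hand_in(): hands the job in; it is judged then, once.
The state is a dict: "time": time; "q": joint angles; "dq": joint speeds; "joint_efforts": joint torques, N m; "tcp_pos": TCP position; "ee_rot": TCP orientation; "wrist_force": force on the tool from outside, world axes, zero at the start; "wrist_torque": the same for the moment, N m; "width": finger opening in m; "grasp_force": force on a finger pad.
Only numpy, scipy, OpenCV 4.12 (cv2) and the standard library are available. Lean on these libraries where they do the work, as an engineer would, in place of code of your own. Each camera call takes 0.05 s, during which the arm holds its last target. There are 200 camera calls.

### The job

It is closing time in the card shop: move the box of cards that stands in the way of the cupboard door to the middle of the grey mat, then swing the door wide open by its handle. Slide every sample board up out of the slotted holder and hang it by its hook over the rail on the inside of the door, then shut the door fully with the boards hanging inside. Leave the pencil cup, card stack and bell where they are.

Things in the scene. Friction and masses are not known exactly. Their poses are not given: they have to be found in the camera images.
- cupboard: light wood counter cupboard, 170 deep (x) x 300 wide (y) x 265 high mm, walls 12 mm, roofed, its open front closed by one door on its -x side. Origin: centre of its underside, on the counter. Fixed.
- door (a joint): hinge of the cupboard door, rad: 0 = shut, grows as the door swings out towards the robot (clockwise seen from above), limit 1.95. The vertical hinge axis is at the cupboard's left (+y) front edge. Stiff hinge (about 0.4 N m of friction): the door stays where it is left; no catch, no spring.
- door_hinge (a point): point on the hinge axis, 132 mm above the counter. Axes turn with the door: +x is the door's inward normal (into the cupboard when shut), -y runs from the hinge along the door to its free edge. The panel is 16 mm thick (8 mm either side of the axis), runs from 2 to 294 mm from the axis and from 2 to 263 mm above the counter.
- door_handle (a point): grip point, 235 mm above the counter, on the door handle: an upright dark steel bar 10 mm thick, 35 mm out from the outer face, 255 mm from the hinge along the door, from 160 to 252 mm above the counter, with a standoff to the door at each end. Can be pinched from above, a finger on either side of the bar along the door. Axes as door_hinge.
- rail_mid (a point): middle of the dark steel rail on the INSIDE of the door: a horizontal flat bar along the point's y, 20 wide (x) x 8 high, its centre 230 mm above the counter and 65 mm off the inner face; 8 mm brackets to the door 105 mm either side of here end it. Room for three boards about 65 mm apart. Axes as door_hinge: +x points away from the door, to the side the boards are brought from.
- holder: dark wood slotted display holder, block 60 (x) x 270 (y) x 45 mm high, with four slots in a row along its y at -93, -31, 31, 93 mm, each 7 x 48 mm and 38 mm deep. Origin: centre of its underside. Fixed.
- mat: grey felt counter mat, 130 x 130 x 3 mm, lying flat. Origin: centre of its underside. Fixed.
- card_box: closed cardboard box of cards, 84 (x) x 56 (y) x 50 mm high, 0.22 kg, loose, standing in front of the cupboard door where it blocks the swing. Origin: centre of its underside.
- pencil_cup: white ceramic cup with pencils, 68 mm across, 85 mm high (pencils to 125). Bystander. Origin: centre of its underside.
- card_stack: thick neat stack of cards just beyond the holder, 105 x 148 x 28 mm. Bystander. Origin: centre of its underside.
- bell: steel counter bell 84 mm across, 54 mm high. Bystander. Origin: centre of its underside.
- board1: hook-topped sample board, 38 mm deep in a holder slot, or absent: plywood panel 5 (x) x 46 (y) x 120 high, print on -x; on top a rigid 5 mm aluminium strap goes back (+x), 46 mm over all, then 45 mm down in a 5 mm lip, making a downward-open hook with a 36 mm gap. 125 tall, 0.12 kg, balanced about the gap. Origin: middle of panel foot. Grip from above across the 46 mm.
- board1_hook (a point): inner top of board1's hook: middle of the gap between panel and lip, under the strap, 120 mm above the board's lower edge and 20.5 mm behind (+x of) the middle of its panel; rests on top of the rail when hung. Axes as the board's.
- board2: like board1
- board2_hook (a point): inner top of board2's hook: middle of the gap between panel and lip, under the strap, 120 mm above the board's lower edge and 20.5 mm behind (+x of) the middle of its panel; rests on top of the rail when hung. Axes as the board's.
- board3: like board1
- board3_hook (a point): inner top of board3's hook: middle of the gap between panel and lip, under the strap, 120 mm above the board's lower edge and 20.5 mm behind (+x of) the middle of its panel; rests on top of the rail when hung. Axes as the board's.
- board4: like board1
- board4_hook (a point): inner top of board4's hook: middle of the gap between panel and lip, under the strap, 120 mm above the board's lower edge and 20.5 mm behind (+x of) the middle of its panel; rests on top of the rail when hung. Axes as the board's.

How it is judged:
By the outcome, as a careful person would: the job done as asked, in the order asked, and still so for the second after the job is handed in, with the robot touching nothing.
Of board1, board2, board3, board4 only 2 to 3 are there at a start; the rules pass over those that are not, and their reading is None.
At some moment in a run one of card_box may be knocked a few centimetres aside while the robot is not near it.
It also fails if it takes over 210 s, if anything falls off the work surface, if the arm or the gripper's body presses on something with over 40 N, if the wrist force passes 120 N, or if a joint passes its speed limit or range.

## Working session

There is one attempt and no reset: what is moved stays moved. The work goes in short steps, Python scripts to look and compute and a tool call to move; the robot and the scene stay as the last step left them, time stands still between calls to the robot, and variables do not carry over. Pictures are saved under pics/ and viewed, at most 14 in all, crops included, and the job is handed in when it is done.

Besides the shell and the picture viewer there is one more tool, called as a command line: name --argument value ..., lists and objects as JSON in quotes. move_arm: Moves the arm, as the interface text tells. Its arguments: {"type":"object","properties":{"dr":{"type":"array"},"delta_pos":{"type":"array"},"gripper":{"type":"array"},"squeeze":{"type":"number"}},"required":["dr","delta_pos","gripper"]}

```bash
ls; mkdir -p pics
python3 - <<'E'
from plant import r
import cv2
s=r.observe(); print(s['time'],s['tcp_pos'],s['ee_rot'],s['width'],r.finger_overhang)
for n in('side','top'):
    p=r.camera_params(n); print(n,p['K'],p['R'],p['t'],-p['R'].T@p['t'])
    cv2.imwrite(f'pics/{n}0.png',r.read_camera(n)[:,:,::-1])
E
```

```text
pics
0.0 [0.2780539  0.66905449 0.24274909] [-6.14503011e-01 -3.08077415e+00  2.49254710e-03] 0.09299883408414976 0.025
side [[454.30836343   0.         314.52549667]
 [  0.         454.30836343 238.36076636]
 [  0.           0.           1.        ]] [[ 0.86690293 -0.49846256  0.00379399]
 [-0.37842285 -0.66305148 -0.64587838]
 [ 0.3244618   0.55847812 -0.76343089]] [-0.42624103  0.35909146  1.12581766] [ 0.14011319 -0.6031136   1.09303054]
top [[439.08535365   0.         317.78859621]
 [  0.         439.08535365 238.46758582]
 [  0.           0.           1.        ]] [[ 1.07339331e-02 -9.99941398e-01  1.40795503e-03]
 [-9.80251822e-01 -1.08006025e-02 -1.97458130e-01]
 [ 1.97461766e-01  7.39351872e-04 -9.80310310e-01]] [0.03704708 0.57207662 0.99688631] [0.36353456 0.04248663 1.09016695]
```

View pics/side0.png

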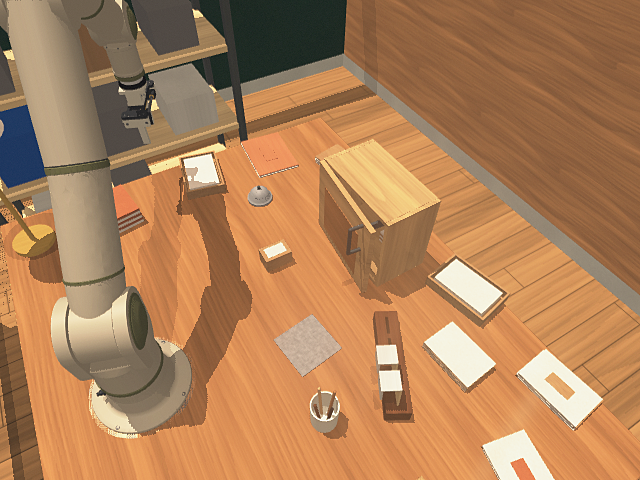

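View pics/top0.png

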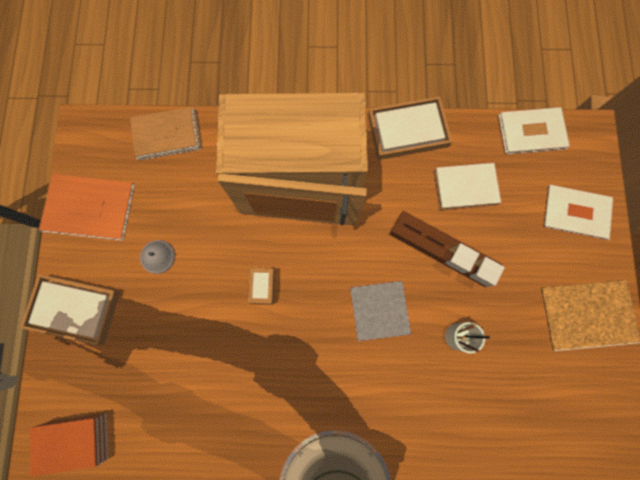

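The side view shows the cupboard with the door slightly ajar (handle near 352,240), two boards in the holder (387,357 and 390,385), the box at (275,253), and the mat at (308,345). The top view has the box at (261,286), the mat at (380,310), and boards at (464,258) and (489,271). I'll enlarge both for exact measurements.

Run:
```python
import cv2
a=cv2.imread('pics/top0.png')[85:345,210:510]
cv2.imwrite('pics/topc.png',cv2.resize(a,None,fx=2.3,fy=2.3,interpolation=cv2.INTER_CUBIC)[:600,:800])
a=cv2.imread('pics/side0.png')[130:430,240:510]
cv2.imwrite('pics/sidec.png',cv2.resize(a,None,fx=2,fy=2,interpolation=cv2.INTER_CUBIC)[:600])
```

```text
(no output)
```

View pics/topc.png

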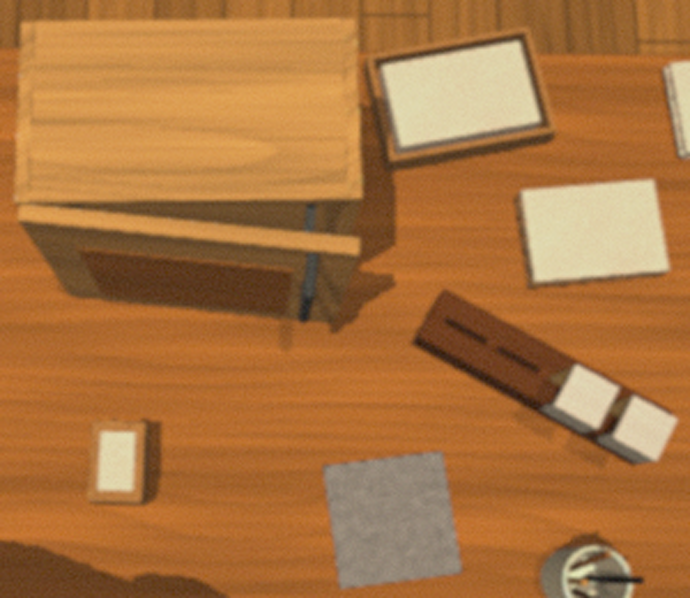

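View pics/sidec.png

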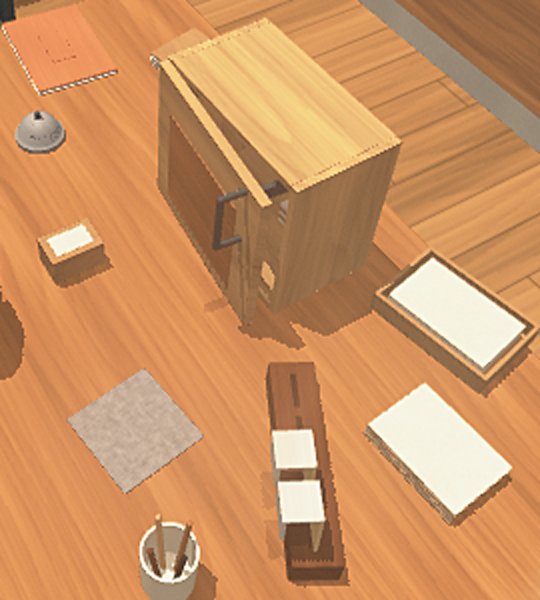

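The zooms show the cupboard roof corners, the holder with its two left slots empty at (465,331) and (518,356), and boards in slots 3 and 4. I still need to know which side the hooks face.

Run:
```python
import cv2,numpy as np
a=cv2.imread('pics/top0.png')[205:305,385:515]
b=cv2.imread('pics/side0.png')[305:425,365:425]
f=lambda i,s:cv2.resize(i,None,fx=s,fy=s,interpolation=cv2.INTER_CUBIC)
a=f(a,4);b=f(b,4)   # a 400x520, b 480x240
c=np.zeros((480,780,3),np.uint8);c[:400,:520]=a;c[:,530:770]=b
cv2.imwrite('pics/bc.png',c)
```

```text
(no output)
```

View pics/bc.png

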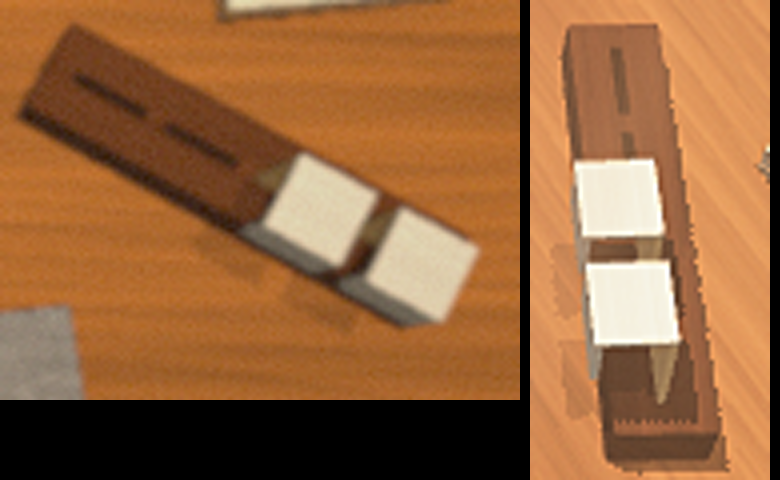

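The wooden panels are on the far side (edge at 660,370 in the side part) and the grey lips face the robot's left, so board +x points to about world (-.88, +.47). Next I'll fit the poses from the picked corners.

```bash
cat > h.py <<'E'
import numpy as np, cv2
from plant import r
from scipy.optimize import least_squares
P={n:r.camera_params(n) for n in('side','top')}
def proj(n,X):
    p=P[n]; c=np.atleast_2d(X)@p['R'].T+p['t']; u=c@p['K'].T; return u[:,:2]/u[:,2:]
def back(n,uv,z):
    p=P[n]; d=p['R'].T@np.linalg.solve(p['K'],[uv[0],uv[1],1]); o=-p['R'].T@p['t']; return o+d*(z-o[2])/d[2]
def W(pose,L):
    x,y,a=pose; c,s=np.cos(a),np.sin(a); L=np.atleast_2d(L)
    return np.c_[x+c*L[:,0]-s*L[:,1],y+s*L[:,0]+c*L[:,1],L[:,2]]
def fit(obs,x0,body=None):
    # obs: list of (cam,uv,local)
    def f(x): return np.concatenate([(proj(n,W(x[:3],l) if body is None else body(x,l))[0]-uv) for n,uv,l in obs])
    s=least_squares(f,x0,loss='soft_l1'); return s.x,np.abs(f(s.x)).reshape(-1,2).max(1).round(1)
TC=lambda u,v:np.array([210+u/2.3,85+v/2.3])
SC=lambda u,v:np.array([240+u/2,130+v/2])
TB=lambda u,v:np.array([385+u/4,205+v/4])
SB=lambda u,v:np.array([365+(u-530)/4,305+v/4])
E
python3 - <<'E'
from h import *
np.set_printoptions(precision=4,suppress=True)
# cupboard
c=[('top',TC(22,22),[.085,.15,.265]),('top',TC(358,20),[.085,-.15,.265]),('top',TC(362,198),[-.085,-.15,.265]),('top',TC(17,198),[-.085,.15,.265]),
('side',SC(265,20),[.085,.15,.265]),('side',SC(298,190),[-.085,-.15,.265]),('side',SC(400,143),[.085,-.15,.265])]
cp=fit(c,[.75,.1,0]);print('cup',cp)
C=cp[0]
t=lambda a,b,z:[a,b,z]
d=[('top',TC(360,237),[.008,-.294,.263]),('top',TC(358,253),[-.008,-.294,.263]),('side',SC(262,207),[-.008,-.294,.263]),('side',SC(271,200),[.008,-.294,.263]),('top',TC(20,207),[.008,-.002,.263]),('top',TC(23,220),[-.008,-.002,.263])]
print('door(hinge)',fit(d,[.66,.25,-.1]))
h=[('top',TB(73,25),[.03,.135,.045]),('top',TB(25,105),[-.03,.135,.045]),('side',SB(570,25),[-.03,.135,.045]),('side',SB(655,25),[.03,.135,.045]),('side',SB(718,432),[.03,-.135,.045]),('side',SB(607,435),[-.03,-.135,.045]),('top',TB(110,95),[0,.093,.045]),('top',TB(203,145),[0,.031,.045]),('side',SB(621,80),[0,.093,.045])]
print('holder',fit(h,[.6,-.25,-.5]))
# boards: frame origin panel foot mid, +x to lip; strap top corners
for k,T,S in(('s3',[(300,153),(377,190),(340,268),(263,225)],[(655,158),(664,236),(582,240),(575,160)]),('s4',[(402,208),(479,245),(442,322),(368,278)],[(670,261),(679,343),(592,346),(586,264)])):
    L=[[-.0025,-.023,.132],[-.0025,.023,.132],[.0435,.023,.132],[.0435,-.023,.132]]
    print(k,fit([('top',TB(*a),l) for a,l in zip(T,L)]+[('side',SB(*a),l) for a,l in zip(S,L)],[.6,-.25,2.6]))
b=[[.042,.028,.05],[.042,-.028,.05],[-.042,-.028,.05],[-.042,.028,.05]]
print('box',fit([('top',TC(*a),l) for a,l in zip([(97,423),(145,421),(140,500),(90,500)],b)],[.45,.15,0]),fit([('side',SC(*a),l) for a,l in zip([(88,221),(103,241),(55,265),(38,241)],b)],[.45,.15,0]))
m=.065*np.array([[1,1,0],[1,-1,0],[-1,-1,0],[-1,1,0]])+[0,0,.003]
print('mat',fit([('top',TC(*a),l) for a,l in zip([(325,466),(442,453),(461,572),(341,588)],m)]+[('side',SC(*a),l) for a,l in zip([(145,369),(202,436),(125,492),(68,422)],m)],[.4,-.1,0]))
s=r.observe();from scipy.spatial.transform import Rotation as R
print(R.from_rotvec(s['ee_rot']).as_matrix())
E
```

```text
cup (array([0.7482, 0.0967, 0.0195]), array([0.7, 0.9, 0.7, 1.5, 0.9, 2. , 1.3]))
door(hinge) (array([ 0.6505,  0.2423, -0.0846]), array([0.6, 0.2, 0.6, 1.5, 1. , 1.9]))
holder (array([ 0.5557, -0.2682, -0.5126]), array([1.3, 0.7, 1.1, 0.2, 1.1, 0.8, 0.2, 0.8, 0.8]))
s3 (array([ 0.5368, -0.2924,  2.645 ]), array([0.3, 0.3, 1.1, 0.5, 0.8, 0.1, 0.7, 0.6]))
s4 (array([ 0.5068, -0.3469,  2.6354]), array([0.5, 0.4, 0.6, 0.4, 0.7, 0.3, 0.5, 0.3]))
box (array([ 0.459 ,  0.1758, -0.0134]), array([1.8, 0.8, 1.4, 0.7])) (array([0.4607, 0.1753, 0.0252]), array([1.7, 1.3, 0.6, 0.4]))
mat (array([ 0.4051, -0.1121,  0.1357]), array([0.8, 1.4, 0.7, 0.2, 0.7, 1.1, 1.7, 1.3]))
[[-0.9235  0.3836 -0.0004]
 [ 0.3836  0.9235 -0.0013]
 [-0.0001 -0.0014 -1.    ]]
```

```bash
cat > plan.py <<'E'
# usage: plan.py "x,y,z,yaw[,mm per row]" ...   prints equal rows per leg: turn legs first, then shift legs
import sys,numpy as np
from scipy.spatial.transform import Rotation as R
from plant import r
s=r.observe(); p=s['tcp_pos'].copy(); M=R.from_rotvec(s['ee_rot'])
yaw=lambda M:np.degrees(np.arctan2(*M.as_matrix()[[1,0],0]))
print('t %.2f'%s['time'],'tcp',p.round(4),'yaw %.1f'%yaw(M),'q',s['q'].round(2))
for a in sys.argv[1:]:
    v=[float(t) for t in a.split(',')]; st=v[4] if len(v)>4 else 32
    d=(v[3]-yaw(M)+180)%360-180
    if abs(d)>.4:
        n=int(np.ceil(abs(d)/6.3)); k=round(-d/90/n,4)
        print(f'  turn {n} rows dr z {k}'); M=M*R.from_rotvec([0,0,k*n*np.pi/2])
    e=M.inv().apply(np.array(v[:3])-p); n=max(1,int(np.ceil(np.linalg.norm(e)*1000/st))); k=(e/.4/n).round(4)
    print(f'  shift {n} rows', k.tolist()); p=p+M.apply(k*n*.4)
E
python3 plan.py .46,.1755,.14,180 .46,.1755,.04,180,25
```

```text
t 0.10 tcp [0.278  0.6692 0.2429] yaw 157.4 q [-1.25  0.6  -0.    1.6   0.    0.94 -0.08]
  turn 4 rows dr z -0.0627
  shift 17 rows [-0.0267, -0.0726, 0.0152]
  shift 5 rows [-0.0002, 0.0001, 0.05]
```

move_arm --dr '[[0,0,-0.0627],[0,0,-0.0627],[0,0,-0.0627],[0,0,-0.0627],[0,0,0],[0,0,0],[0,0,0],[0,0,0],[0,0,0],[0,0,0],[0,0,0],[0,0,0],[0,0,0]]' --delta_pos '[[0,0,0],[0,0,0],[0,0,0],[0,0,0],[-0.0267,-0.0726,0],[-0.0267,-0.0726,0],[-0.0267,-0.0726,0],[-0.0267,-0.0726,0],[-0.0267,-0.0726,0],[-0.0267,-0.0726,0],[-0.0267,-0.0726,0],[-0.0267,-0.0726,0],[-0.0267,-0.0726,0]]' --gripper '[93,93,93,93,93,93,93,93,93,93,93,93,93]'

```text
time: 1.18
tcp_pos: [0.3746, 0.4065, 0.2435]
ee_rot: [0.0, -3.141, 0.001]
wrist_force: [0.6, -0.2, 0.0]
width: 0.0932
grasp_force: 0.0
```

move_arm --dr '[[0,0,0],[0,0,0],[0,0,0],[0,0,0],[0,0,0],[0,0,0],[0,0,0],[0,0,0],[0,0,0]]' --delta_pos '[[-0.0267,-0.0726,0.025],[-0.0267,-0.0726,0.025],[-0.0267,-0.0726,0.025],[-0.0267,-0.0726,0.025],[-0.0267,-0.0726,0.025],[-0.0267,-0.0726,0.025],[-0.0267,-0.0726,0.025],[-0.0267,-0.0726,0.025],[0,0,0]]' --gripper '[93,93,93,93,93,93,93,93,93]'

```text
time: 1.93
tcp_pos: [0.4606, 0.1695, 0.162]
ee_rot: [-0.011, -3.139, 0.006]
wrist_force: [-1.0, 0.1, 0.3]
width: 0.0932
grasp_force: 0.0
```

```bash
python3 plan.py .46,.1755,.04,180,25 .46,.1755,.12,180 .4051,-.1121,.12,187.8 .4051,-.1121,.045,187.8
```

```text
t 1.93 tcp [0.4606 0.1695 0.162 ] yaw 179.6 q [-0.4   0.45 -0.1   2.2   0.1   0.5   0.99]
  shift 5 rows [0.0002, 0.0032, 0.061]
  shift 3 rows [0.0001, -0.0002, -0.0667]
  turn 2 rows dr z -0.0455
  shift 10 rows [0.0234, -0.0694, 0.0003]
  shift 3 rows [-0.0003, 0.0003, 0.0625]
```

move_arm --dr '[[0,0,0],[0,0,0],[0,0,0],[0,0,0],[0,0,0],[0,0,0],[0,0,0],[0,0,0],[0,0,0],[0,0,0],[0,0,0]]' --delta_pos '[[0,0.0032,0.061],[0,0.0032,0.061],[0,0.0032,0.061],[0,0.0032,0.061],[0,0.0032,0.061],[0,0,0],[0,0,0],[0,0,0],[0,0,0],[0,0,0],[0,0,0]]' --gripper '[93,93,93,93,93,93,30,30,30,30,30]' --squeeze 15

```text
time: 2.85
tcp_pos: [0.4604, 0.1824, 0.0428]
ee_rot: [0.0, 3.14, 0.001]
wrist_force: [-0.4, -0.3, 0.5]
width: 0.0642
grasp_force: 0.0
```

```bash
python3 - <<'E'
from plant import r
s=r.observe();print(s['tcp_pos'],s['width'],s['grasp_force'],s['wrist_force'])
E
python3 plan.py .46,.1755,.12,180 .4051,-.1121,.12,187.8 .4051,-.1121,.045,187.8
```

```text
[0.46036282 0.18238728 0.04280487] 0.0642190648267345 0.0 [-0.43041157 -0.27704208  0.52361378]
t 2.85 tcp [0.4604 0.1824 0.0428] yaw 180.0 q [-0.46  0.67 -0.05  2.27  0.14  0.21  0.94]
  shift 3 rows [0.0002, -0.0057, -0.0643]
  turn 2 rows dr z -0.0434
  shift 10 rows [0.0234, -0.0694, -0.0001]
  shift 3 rows [-0.0, 0.0001, 0.0625]
```

move_arm --dr '[[0,0,0],[0,0,0],[0,0,0],[0,0,0],[0,0,0]]' --delta_pos '[[0,0,0],[0,0,0],[0,0,0],[0,0,0],[0,0,0]]' --gripper '[30,30,30,30,30]'

```text
time: 3.27
tcp_pos: [0.4601, 0.1819, 0.0424]
ee_rot: [0.001, 3.141, -0.0]
wrist_force: [-0.3, -0.7, 8.7]
width: 0.0558
grasp_force: 15.0
```

move_arm --dr '[[0,0,0],[0,0,0],[0,0,0],[0,0,-0.0434],[0,0,-0.0434],[0,0,0],[0,0,0],[0,0,0],[0,0,0],[0,0,0],[0,0,0],[0,0,0],[0,0,0],[0,0,0],[0,0,0],[0,0,0],[0,0,0],[0,0,0],[0,0,0]]' --delta_pos '[[0,0,-0.0643],[0,0,-0.0643],[0,0,-0.0643],[0,0,0],[0,0,0],[0.0234,-0.0711,0],[0.0234,-0.0711,0],[0.0234,-0.0711,0],[0.0234,-0.0711,0],[0.0234,-0.0711,0],[0.0234,-0.0711,0],[0.0234,-0.0711,0],[0.0234,-0.0711,0],[0.0234,-0.0711,0],[0.0234,-0.0711,0],[0,0,0],[0,0,0],[0,0,0],[0,0,0]]' --gripper '[30,30,30,30,30,30,30,30,30,30,30,30,30,30,30,30,30,30,30]'

```text
time: 4.85
tcp_pos: [0.4062, -0.1111, 0.1189]
ee_rot: [-0.217, 3.134, 0.001]
wrist_force: [-0.0, 0.9, -1.9]
width: 0.0558
grasp_force: 15.0
```

```bash
python3 plan.py .4051,-.1121,.047,187.8
python3 - <<'E'
from h import *
cv2.imwrite('pics/a.png',r.read_camera('side')[:,:,::-1])
cv2.imwrite('pics/at.png',r.read_camera('top')[:,:,::-1])
E
```

```text
t 4.85 tcp [ 0.4062 -0.1111  0.1189] yaw -172.1 q [ 0.27  0.48 -0.19  2.38  0.3   0.3   1.53]
  shift 3 rows [0.001, -0.0007, 0.0599]
```

View pics/a.png

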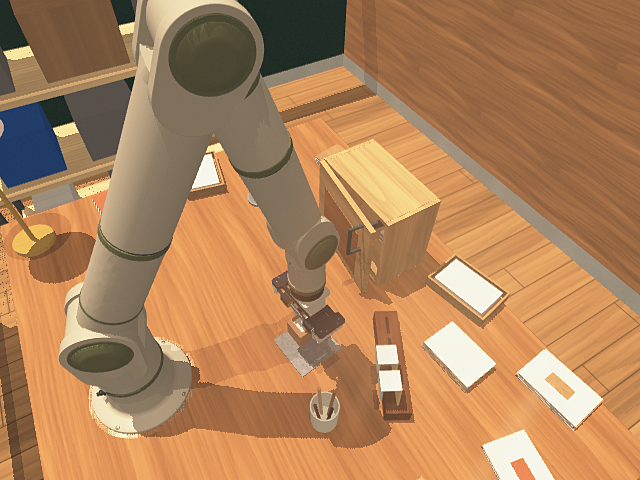

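The box is held above the mat at about (308,345), and the path down is clear. I'll lower it, release, and go to the handle.

move_arm --dr '[[0,0,0],[0,0,0],[0,0,0],[0,0,0],[0,0,0],[0,0,0],[0,0,0],[0,0,0],[0,0,0],[0,0,0]]' --delta_pos '[[0.001,0,0.0607],[0.001,0,0.0607],[0.001,0,0.0607],[0,0,0],[0,0,0],[0,0,0],[0,0,0],[0,0,0],[0,0,0],[0,0,0]]' --gripper '[30,30,30,30,30,80,80,80,80,80]'

```text
time: 5.78
tcp_pos: [0.4052, -0.1143, 0.0601]
ee_rot: [0.214, -3.134, 0.009]
wrist_force: [0.5, 0.2, 0.9]
width: 0.0792
grasp_force: 0.0
```

move_arm --dr '[[0,0,0],[0,0,0],[0,0,0],[0,0,0],[0,0,0],[0,0,0],[0,0,0],[0,0,0],[0,0,0],[0,0,0]]' --delta_pos '[[0,0,-0.03],[0,0,-0.07],[0,0,-0.08],[0,0,-0.08],[0,0,-0.08],[0,0,-0.08],[0,0,-0.08],[0,0,-0.08],[0,0,-0.08],[0,0,0]]' --gripper '[80,80,80,80,80,80,60,60,60,60]'

```text
time: 6.62
tcp_pos: [0.407, -0.1126, 0.3288]
ee_rot: [-0.213, 3.128, -0.013]
wrist_force: [0.8, 0.0, -0.1]
width: 0.061
grasp_force: 0.0
```

```bash
python3 plan.py .5861,-.0082,.305,175.2 .5861,-.0082,.241,175.2,25
python3 - <<'E'
from h import *
D=(.6505,.2423,-.0846)
print(proj('side',W(D,[[-.043,-.255,.252],[-.043,-.255,.160]])),proj('top',W(D,[[-.043,-.255,.252],[-.043,-.255,.160]])))
i0=cv2.imread('pics/top0.png')
i=r.read_camera('top')[:,:,::-1].copy();cv2.imwrite('pics/b.png',i)
cv2.imwrite('pics/c.png',np.hstack([cv2.resize(i[260:360,330:430],None,fx=4,fy=4,interpolation=2),cv2.resize(cv2.imread('pics/side0.png')[215:295,320:400],(400,400),interpolation=2)]))
E
```

```text
t 6.62 tcp [ 0.407  -0.1126  0.3288] yaw -172.2 q [ 0.61  0.15 -0.55  2.12  0.11  0.88  1.71]
  turn 2 rows dr z 0.0699
  shift 7 rows [-0.0606, 0.0426, 0.0087]
  shift 3 rows [0.0005, 0.0003, 0.0533]
[[349.79570103 230.21722105]
 [347.57940857 253.39700337]] [[344.08939783 212.02497447]
 [341.54807381 222.86583837]]
```

View pics/c.png

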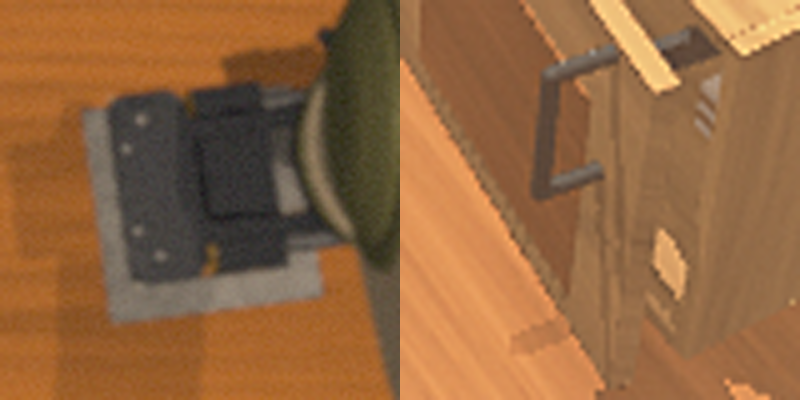

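The bar in the picture matches its prediction within about 1 px, so I'm moving to the handle.

move_arm --dr '[[0,0,0.0699],[0,0,0.0699],[0,0,0],[0,0,0],[0,0,0],[0,0,0],[0,0,0],[0,0,0],[0,0,0],[0,0,0],[0,0,0],[0,0,0]]' --delta_pos '[[0,0,0],[0,0,0],[-0.0606,0.0426,0.0087],[-0.0606,0.0426,0.0087],[-0.0606,0.0426,0.0087],[-0.0606,0.0426,0.0087],[-0.0606,0.0426,0.0087],[-0.0606,0.0426,0.0087],[-0.0606,0.0426,0.0087],[0,0,0],[0,0,0],[0,0,0]]' --gripper '[60,60,60,60,60,60,60,60,60,60,60,60]'

```text
time: 7.67
tcp_pos: [0.5829, -0.0084, 0.2972]
ee_rot: [-0.13, -3.136, 0.009]
wrist_force: [-0.9, -0.2, 0.5]
width: 0.06
grasp_force: 0.0
```

```bash
python3 plan.py .5861,-.0082,.241,175.2,25
python3 - <<'E'
from h import *
i=r.read_camera('top')[:,:,::-1]; cv2.imwrite('pics/d.png',i); cv2.imwrite('pics/ds.png',r.read_camera('side')[:,:,::-1])
E
```

```text
t 7.67 tcp [ 0.5829 -0.0084  0.2972] yaw 175.3 q [ 0.28  0.41 -0.51  1.85  0.25  0.95  1.14]
  shift 3 rows [-0.0028, 0.0006, 0.0468]
```

View pics/d.png

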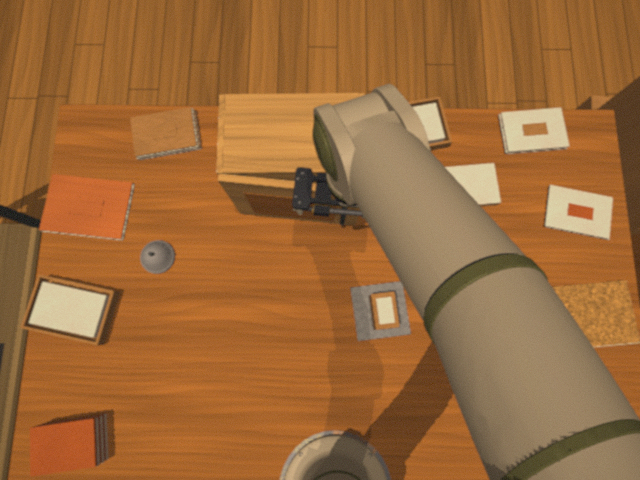

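move_arm --dr '[[0,0,0],[0,0,0],[0,0,0],[0,0,0],[0,0,0],[0,0,0],[0,0,0],[0,0,0],[0,0,0],[0,0,0],[0,0,0],[0,0,0],[0,0,0]]' --delta_pos '[[-0.0028,0,0.0468],[-0.0028,0,0.0468],[-0.0028,0,0.0468],[0,0,0],[0,0,0],[0,0,0],[0,0,0],[0,0,0],[0,0,0],[0,0,0],[0,0,0],[0,0,0],[0,0,0]]' --gripper '[60,60,60,60,0,0,0,0,0,0,0,0,0]' --squeeze 25

```text
time: 8.85
tcp_pos: [0.5879, -0.0064, 0.2425]
ee_rot: [0.128, 3.138, -0.004]
wrist_force: [1.0, 6.3, -1.4]
width: 0.0093
grasp_force: 25.0
```

Run:
```python
from h import *
from scipy.spatial.transform import Rotation as R
s=r.observe();print(s['tcp_pos'],s['width'],s['grasp_force'],s['wrist_force'])
print('box',back('top',(385.5,310),.053))
# door swing rows: chord steps in tool frame
for deg in (4.,5.):
    a=np.radians(deg); # tool x = door -x(outward), tool y = door +y ; radius vector hinge->tcp in door coords (-.043,-.255)
    p=np.array([-.043,-.255]); c,s_=np.cos(-a),np.sin(-a)
    d=np.array([[c,-s_],[s_,c]])@p-p
    print(deg,'door xy',d,'shift unit tool x,y',(-d[0]/.4).round(4),(d[1]/.4).round(4),'dr',deg/90)
```

```text
[ 0.58790872 -0.00635172  0.24249958] 0.009287421976637416 24.998279325664043 [ 0.97538172  6.30455943 -1.41020751]
box [ 0.40392643 -0.11655367  0.053     ]
4.0 door xy [-0.01768315  0.0036207 ] shift unit tool x,y 0.0442 0.0091 dr 0.044444444444444446
5.0 door xy [-0.02206109  0.00471805] shift unit tool x,y 0.0552 0.0118 dr 0.05555555555555555
```

move_arm --dr '[[0,0,0.0444],[0,0,0.0444],[0,0,0.0444],[0,0,0.0444],[0,0,0],[0,0,0]]' --delta_pos '[[0.0442,0.0091,0],[0.0442,0.0091,0],[0.0442,0.0091,0],[0.0442,0.0091,0],[0,0,0],[0,0,0]]' --gripper '[0,0,0,0,0,0]'

```text
time: 9.35
tcp_pos: [0.5211, 0.022, 0.2425]
ee_rot: [0.561, 3.089, -0.003]
wrist_force: [3.4, 7.7, -5.6]
width: 0.0095
grasp_force: 25.0
```

```bash
cat > door.py <<'E'
import numpy as np
from plant import r
s=r.observe(); v=s['tcp_pos'][:2]-[.6505,.2423]
print('R',np.hypot(*v),'door yaw deg',np.degrees(np.arctan2(v[1],v[0])-np.arctan2(-.255,-.043)), 'theta',(.0195-np.arctan2(v[1],v[0])+np.arctan2(-.255,-.043))%6.283,s['wrist_force'],s['wrist_torque'].round(1),s['q'].round(2))
E
python3 door.py; python3 plan.py
```

```text
R 0.25555529199269733 door yaw deg -20.859658317873727 theta 0.3835697184879183 [ 3.42253112  7.69409224 -5.62007213] [ 1.8 -0.6 -0. ] [ 0.17  0.39 -0.44  2.04  0.24  0.76  0.8 ]
t 9.35 tcp [0.5211 0.022  0.2425] yaw 159.4 q [ 0.17  0.39 -0.44  2.04  0.24  0.76  0.8 ]
```

move_arm --dr '[[0,0,0.0444],[0,0,0.0444],[0,0,0.0444],[0,0,0.0444],[0,0,0.0444],[0,0,0.0444],[0,0,0.0444],[0,0,0.0444],[0,0,0]]' --delta_pos '[[0.0442,0.0091,0],[0.0442,0.0091,0],[0.0442,0.0091,0],[0.0442,0.0091,0],[0.0442,0.0091,0],[0.0442,0.0091,0],[0.0442,0.0091,0],[0.0442,0.0091,0],[0,0,0]]' --gripper '[0,0,0,0,0,0,0,0,0]'

```text
time: 10.1
tcp_pos: [0.4238, 0.1265, 0.2424]
ee_rot: [1.393, 2.811, 0.002]
wrist_force: [7.4, 4.9, -5.1]
width: 0.0098
grasp_force: 25.0
```

```bash
python3 door.py; python3 plan.py
```

```text
R 0.2545944932362095 door yaw deg -53.37568730234217 theta 0.9510814839408008 [ 7.36736357  4.89021481 -5.10712869] [ 1.2 -1.4  0. ] [-0.14  0.28 -0.34  2.21  0.16  0.67  0.05]
t 10.10 tcp [0.4238 0.1265 0.2424] yaw 127.3 q [-0.14  0.28 -0.34  2.21  0.16  0.67  0.05]
```

move_arm --dr '[[0,0,0.0444],[0,0,0.0444],[0,0,0.0444],[0,0,0.0444],[0,0,0.0444],[0,0,0.0444],[0,0,0.0444],[0,0,0.0444],[0,0,0.0444],[0,0,0.0444],[0,0,0],[0,0,0]]' --delta_pos '[[0.0442,0.0091,0],[0.0442,0.0091,0],[0.0442,0.0091,0],[0.0442,0.0091,0],[0.0442,0.0091,0],[0.0442,0.0091,0],[0.0442,0.0091,0],[0.0442,0.0091,0],[0.0442,0.0091,0],[0.0442,0.0091,0],[0,0,0],[0,0,0]]' --gripper '[0,0,0,0,0,0,0,0,0,0,0,0]'

```text
time: 11.1
tcp_pos: [0.402, 0.2998, 0.2424]
ee_rot: [2.269, 2.166, 0.004]
wrist_force: [8.2, -0.4, 9.6]
width: 0.0097
grasp_force: 25.0
```

```bash
python3 door.py; python3 plan.py
```

```text
R 0.25509870253379313 door yaw deg 266.53540075727875 theta 1.6505796836628983 [ 8.1977461  -0.43277194  9.57977178] [-0.  -1.2  0. ] [-0.6   0.34 -0.2   2.1   0.11  0.71 -0.92]
t 11.10 tcp [0.402  0.2998 0.2424] yaw 87.3 q [-0.6   0.34 -0.2   2.1   0.11  0.71 -0.92]
```

move_arm --dr '[[0,0,0],[0,0,0],[0,0,0],[0,0,0],[0,0,0],[0,0,0],[0,0,0],[0,0,0],[0,0,0],[0,0,0],[0,0,0],[0,0,0]]' --delta_pos '[[0,0,0],[0,0,0],[0,0,0],[0,0,0],[0,0,0],[0,0,-0.05],[0,0,-0.06],[0,0,-0.06],[0,0,-0.06],[0,0,0],[0,0,0],[0,0,0]]' --gripper '[50,50,50,50,50,50,50,50,50,70,70,70]'

```text
time: 12.1
tcp_pos: [0.3987, 0.2974, 0.3322]
ee_rot: [2.27, 2.167, -0.008]
wrist_force: [-0.9, 0.1, -1.3]
width: 0.0657
grasp_force: 0.0
```

```bash
python3 plan.py .4889,-.3369,.30,60.9 .4889,-.3369,.20,60.9
```

```text
t 12.10 tcp [0.3987 0.2974 0.3322] yaw 87.3 q [-0.58  0.23 -0.22  1.99  0.07  0.93 -0.88]
  turn 5 rows dr z 0.0587
  shift 21 rows [-0.0607, 0.0461, 0.0043]
  shift 4 rows [0.0002, -0.0001, 0.0623]
```

move_arm --dr '[[0,0,0.0587],[0,0,0.0587],[0,0,0.0587],[0,0,0.0587],[0,0,0.0587],[0,0,0],[0,0,0],[0,0,0],[0,0,0],[0,0,0],[0,0,0],[0,0,0],[0,0,0],[0,0,0],[0,0,0],[0,0,0]]' --delta_pos '[[0,0,0],[0,0,0],[0,0,0],[0,0,0],[0,0,0],[-0.0607,0.0461,0.0043],[-0.0607,0.0461,0.0043],[-0.0607,0.0461,0.0043],[-0.0607,0.0461,0.0043],[-0.0607,0.0461,0.0043],[-0.0607,0.0461,0.0043],[-0.0607,0.0461,0.0043],[-0.0607,0.0461,0.0043],[-0.0607,0.0461,0.0043],[-0.0607,0.0461,0.0043],[-0.0607,0.0461,0.0043]]' --gripper '[70,70,70,70,70,70,70,70,70,70,70,70,70,70,70,70]'

```text
time: 13.43
tcp_pos: [0.4456, -0.0358, 0.3144]
ee_rot: [2.705, 1.591, -0.009]
wrist_force: [1.0, -0.2, -1.0]
width: 0.0701
grasp_force: 0.0
```

move_arm --dr '[[0,0,0],[0,0,0],[0,0,0],[0,0,0],[0,0,0],[0,0,0],[0,0,0],[0,0,0],[0,0,0],[0,0,0],[0,0,0],[0,0,0]]' --delta_pos '[[-0.0607,0.0461,0.0043],[-0.0607,0.0461,0.0043],[-0.0607,0.0461,0.0043],[-0.0607,0.0461,0.0043],[-0.0607,0.0461,0.0043],[-0.0607,0.0461,0.0043],[-0.0607,0.0461,0.0043],[-0.0607,0.0461,0.0043],[-0.0607,0.0461,0.0043],[-0.0607,0.0461,0.0043],[0,0,0],[0,0,0]]' --gripper '[70,70,70,70,70,70,70,70,70,70,70,70]'

```text
time: 14.43
tcp_pos: [0.4884, -0.3374, 0.2981]
ee_rot: [2.709, 1.587, -0.009]
wrist_force: [0.4, 0.6, -0.0]
width: 0.07
grasp_force: 0.0
```

```bash
python3 - <<'E'
from h import *
f=lambda i,s:cv2.resize(i,None,fx=s,fy=s,interpolation=cv2.INTER_CUBIC)
t=r.read_camera('top')[:,:,::-1];s=r.read_camera('side')[:,:,::-1]
cv2.imwrite('pics/e_t.png',t);cv2.imwrite('pics/e_s.png',s)
c=np.zeros((600,800,3),np.uint8)
a=f(t[170:370,180:310],3);c[:600,:390]=a
a=f(s[120:320,240:375],3);c[:600,395:800]=a
cv2.imwrite('pics/e.png',c)
E
python3 plan.py .4889,-.3369,.20,60.9 .4889,-.3369,.12,60.9,25
```

```text
t 14.53 tcp [ 0.4889 -0.3351  0.2988] yaw 60.9 q [ 0.36  0.38  0.2   1.86 -0.09  0.91  0.09]
  shift 4 rows [-0.0007, 0.0006, 0.0617]
  shift 4 rows [0.0003, -0.0, 0.05]
```

View pics/e.png

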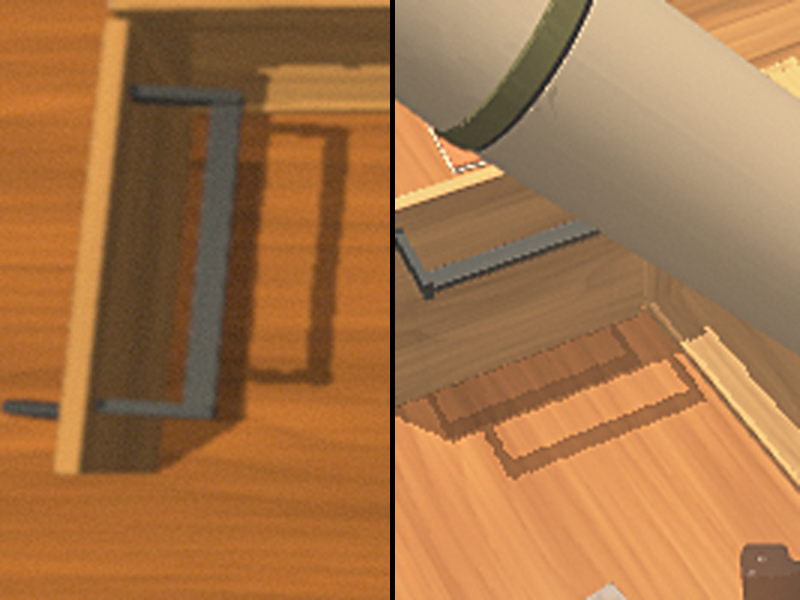

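The top part shows the open door (panel from (117,20) to (68,472)) and the rail clearly, with corners near (243,95), (210,100), (185,415) and (215,417). I'll fit the rail pose.

```bash
cat > rail.py <<'E'
from h import *
np.set_printoptions(precision=4,suppress=True)
T=lambda u,v:np.array([180+u/3,170+v/3])
S=lambda u,v:np.array([240+(u-395)/3,120+v/3])
def body(x,l):
    l=np.array(l,float)
    if len(l)==4: l=np.array([l[0],l[1]+x[3],l[2]])
    return W(x[:3],l)
o=[('top',T(213,100),[.063,.105,.234,1]),('top',T(243,95),[.083,.109,.234,1]),('top',T(215,418),[.083,-.109,.234,1]),('top',T(185,403),[.063,-.101,.234,1]),
('top',T(55,472),[-.008,-.294,.263]),('top',T(80,473),[.008,-.294,.263]),('side',S(428,288),[.083,-.109,.234,1])]
x,e=fit(o,[.65,.24,-1.63,-.15],body); print(x,np.degrees(x[2]),e)
m=W(x[:3],[[.073,x[3],.234]])[0]; print('rail mid',m,'axis(+y door) yaw',np.degrees(x[2])+90)
a=x[2]+np.pi/2
for k in(-.09,-.04,-.033,0,.033,.04,.09): print(k,m[:2]+k*np.array([np.cos(a),np.sin(a)]))
E
python3 rail.py
```

```text
[ 0.6539  0.2399 -1.6187 -0.1462] -92.74719416456882 [1.3 1.  0.2 0.4 0.1 0.2 1.5]
rail mid [0.5043 0.174  0.234 ] axis(+y door) yaw -2.7471941645688247
-0.09 [0.4144 0.1783]
-0.04 [0.4644 0.1759]
-0.033 [0.4714 0.1756]
0 [0.5043 0.174 ]
0.033 [0.5373 0.1724]
0.04 [0.5443 0.1721]
0.09 [0.5942 0.1697]
```

move_arm --dr '[[0,0,0],[0,0,0],[0,0,0],[0,0,0],[0,0,0],[0,0,0],[0,0,0],[0,0,0],[0,0,0],[0,0,0],[0,0,0]]' --delta_pos '[[-0.0007,0.0006,0.0617],[-0.0007,0.0006,0.0617],[-0.0007,0.0006,0.0617],[-0.0007,0.0006,0.0617],[0,0,0.05],[0,0,0.05],[0,0,0.05],[0,0,0.05],[0,0,0],[0,0,0],[0,0,0]]' --gripper '[70,70,70,70,70,70,70,70,70,70,70]'

```text
time: 15.45
tcp_pos: [0.49, -0.3381, 0.1222]
ee_rot: [2.704, 1.591, -0.005]
wrist_force: [-0.3, 0.1, 0.5]
width: 0.0697
grasp_force: 0.0
```

```bash
python3 plan.py .4889,-.3369,.12,60.9
```

```text
t 15.45 tcp [ 0.49   -0.3381  0.1222] yaw 61.0 q [ 0.41  0.61  0.14  2.01 -0.15  0.53  0.15]
  shift 1 rows [0.0013, -0.0037, 0.0054]
```

move_arm --dr '[[0,0,0],[0,0,0],[0,0,0],[0,0,0],[0,0,0],[0,0,0],[0,0,0]]' --delta_pos '[[0.001,-0.003,0.003],[0,0,0],[0,0,0],[0,0,0],[0,0,0],[0,0,0],[0,0,0]]' --gripper '[70,40,40,40,40,40,40]' --squeeze 25

```text
time: 16.03
tcp_pos: [0.4892, -0.3381, 0.1205]
ee_rot: [2.704, 1.589, -0.004]
wrist_force: [-0.3, -0.2, 4.2]
width: 0.0471
grasp_force: 24.7
```

move_arm --dr '[[0,0,0],[0,0,0],[0,0,0],[0,0,0],[0,0,0],[0,0,0],[0,0,0],[0,0,0],[0,0,0]]' --delta_pos '[[0,0,-0.02],[0,0,-0.04],[0,0,-0.06],[0,0,-0.07],[0,0,-0.07],[0,0,-0.07],[0,0,-0.07],[0,0,-0.06],[0,0,0]]' --gripper '[40,40,40,40,40,40,40,40,40]'

```text
time: 16.78
tcp_pos: [0.4896, -0.3377, 0.3091]
ee_rot: [2.701, 1.587, -0.001]
wrist_force: [0.4, -0.7, -0.5]
width: 0.0467
grasp_force: 24.6
```

```bash
python3 plan.py .5443,.1721,.30,-2.7
python3 - <<'E'
from h import *
s=r.observe();print(s['width'],s['grasp_force'],s['wrist_force'])
t=r.read_camera('top')[:,:,::-1];s=r.read_camera('side')[:,:,::-1]
c=np.zeros((480,800,3),np.uint8);c[:,:400]=s[100:460:,250:550][:480:,:][:240,:200].repeat(2,0).repeat(2,1) if 0 else cv2.resize(s[190:430,250:450],(400,480));c[:,400:]=cv2.resize(t[150:390,340:540],(400,480))
cv2.imwrite('pics/g.png',c)
E
```

```text
t 16.78 tcp [ 0.4896 -0.3377  0.3091] yaw 60.9 q [ 0.35  0.37  0.21  1.85 -0.09  0.92  0.1 ]
  turn 11 rows dr z 0.0642
  shift 17 rows [0.0045, -0.0753, 0.0008]
0.04669022338615997 24.587038457393646 [ 0.44292841 -0.67549517 -0.45693779]
```

View pics/g.png

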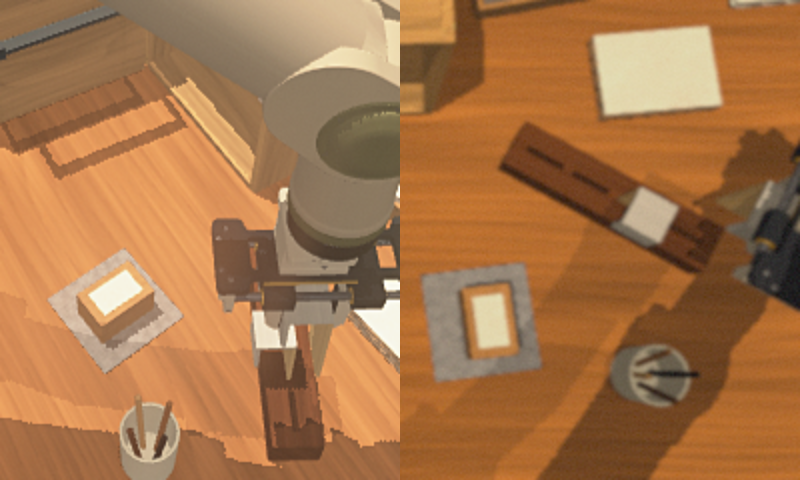

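The board is clear of its slot and held, and the box sits on the mat at about (490,322). I'm carrying the board over the rail.

move_arm --dr '[[0,0,0.0642],[0,0,0.0642],[0,0,0.0642],[0,0,0.0642],[0,0,0.0642],[0,0,0.0642],[0,0,0.0642],[0,0,0.0642],[0,0,0.0642],[0,0,0.0642],[0,0,0.0642]]' --delta_pos '[[0,0,0],[0,0,0],[0,0,0],[0,0,0],[0,0,0],[0,0,0],[0,0,0],[0,0,0],[0,0,0],[0,0,0],[0,0,0]]' --gripper '[40,40,40,40,40,40,40,40,40,40,40]'

```text
time: 17.8
tcp_pos: [0.4879, -0.3361, 0.3023]
ee_rot: [3.137, -0.081, -0.006]
wrist_force: [0.7, 0.2, -1.5]
width: 0.0469
grasp_force: 24.6
```

move_arm --dr '[[0,0,0],[0,0,0],[0,0,0],[0,0,0],[0,0,0],[0,0,0],[0,0,0],[0,0,0],[0,0,0],[0,0,0],[0,0,0],[0,0,0],[0,0,0],[0,0,0],[0,0,0],[0,0,0],[0,0,0],[0,0,0],[0,0,0],[0,0,0]]' --delta_pos '[[0.0045,-0.0753,0],[0.0045,-0.0753,0],[0.0045,-0.0753,0],[0.0045,-0.0753,0],[0.0045,-0.0753,0],[0.0045,-0.0753,0],[0.0045,-0.0753,0],[0.0045,-0.0753,0],[0.0045,-0.0753,0],[0.0045,-0.0753,0],[0.0045,-0.0753,0],[0.0045,-0.0753,0],[0.0045,-0.0753,0],[0.0045,-0.0753,0],[0.0045,-0.0753,0],[0.0045,-0.0753,0],[0.0045,-0.0753,0],[0,0,0],[0,0,0],[0,0,0]]' --gripper '[40,40,40,40,40,40,40,40,40,40,40,40,40,40,40,40,40,40,40,40]'

```text
time: 19.47
tcp_pos: [0.5423, 0.1725, 0.3]
ee_rot: [3.134, -0.073, -0.005]
wrist_force: [-0.1, 0.7, -0.1]
width: 0.0472
grasp_force: 24.6
```

```bash
python3 plan.py .5443,.1721,.229,-2.7,20
python3 - <<'E'
from h import *
t=r.read_camera('top')[:,:,::-1];s=r.read_camera('side')[:,:,::-1]
cv2.imwrite('pics/i_t.png',t);cv2.imwrite('pics/i_s.png',s)
c=np.zeros((480,800,3),np.uint8);c[:,:400]=cv2.resize(s[120:300,240:390],(400,480));c[:,400:]=cv2.resize(t[160:340,180:330],(400,480))
cv2.imwrite('pics/i.png',c)
E
```

```text
t 19.47 tcp [0.5423 0.1725 0.3   ] yaw -2.7 q [-0.71  0.37  0.42  1.91 -0.18  0.9  -1.82]
  shift 4 rows [0.0014, -0.0001, 0.0444]
```

View pics/i.png

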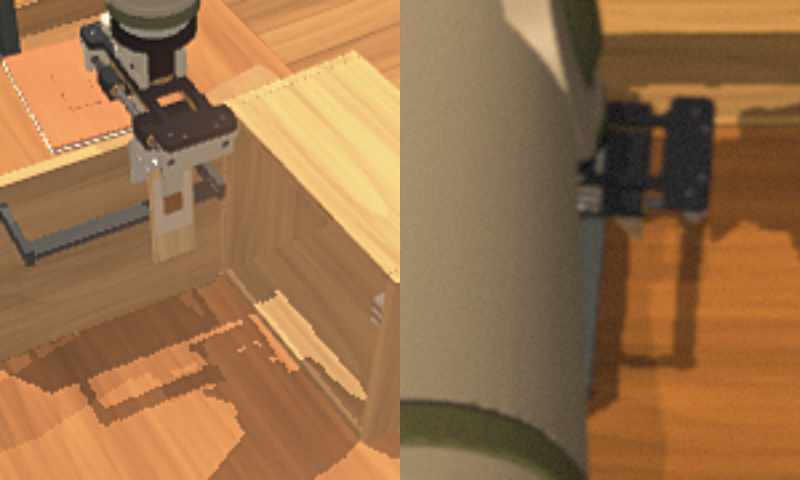

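The side part shows the board held upright with its print facing away from the door, above the rail. I'm lowering it.

move_arm --dr '[[0,0,0],[0,0,0],[0,0,0],[0,0,0],[0,0,0],[0,0,0],[0,0,0],[0,0,0]]' --delta_pos '[[0.0014,0,0.03],[0.0014,0,0.03],[0.0014,0,0.03],[0,0,0.03],[0,0,0.03],[0,0,0.02],[0,0,0],[0,0,0]]' --gripper '[40,40,40,40,40,40,40,40]'

```text
time: 20.23
tcp_pos: [0.5447, 0.1721, 0.2332]
ee_rot: [3.135, -0.075, -0.002]
wrist_force: [-0.2, 0.9, -0.9]
width: 0.0475
grasp_force: 24.6
```

```bash
python3 plan.py .5443,.1721,.229,-2.7,20
```

```text
t 20.23 tcp [0.5447 0.1721 0.2332] yaw -2.7 q [-0.68  0.45  0.38  1.98 -0.23  0.75 -1.78]
  shift 1 rows [-0.001, -0.0001, 0.0106]
```

Lowering the last 3 mm, releasing, and rising.

move_arm --dr '[[0,0,0],[0,0,0],[0,0,0],[0,0,0],[0,0,0],[0,0,0],[0,0,0],[0,0,0]]' --delta_pos '[[0,0,0.006],[0,0,0.004],[0,0,0],[0,0,0],[0,0,0],[0,0,0],[0,0,0],[0,0,0]]' --gripper '[40,40,40,64,64,64,64,64]'

```text
time: 20.9
tcp_pos: [0.5448, 0.1729, 0.2294]
ee_rot: [3.135, -0.073, -0.001]
wrist_force: [0.0, 0.3, -0.2]
width: 0.0637
grasp_force: 0.0
```

move_arm --dr '[[0,0,0],[0,0,0],[0,0,0],[0,0,0],[0,0,0],[0,0,0],[0,0,0]]' --delta_pos '[[0,0,-0.03],[0,0,-0.04],[0,0,-0.04],[0,0,-0.05],[0,0,-0.05],[0,0,0],[0,0,0]]' --gripper '[64,64,64,64,64,64,64]'

```text
time: 21.48
tcp_pos: [0.5452, 0.1735, 0.3142]
ee_rot: [3.137, -0.072, 0.002]
wrist_force: [0.1, 0.4, -0.2]
width: 0.0641
grasp_force: 0.0
```

```bash
python3 plan.py .5189,-.2824,.31,60.9 .5189,-.2824,.121,60.9,25
python3 - <<'E'
from h import *
t=r.read_camera('top')[:,:,::-1];s=r.read_camera('side')[:,:,::-1]
cv2.imwrite('pics/j_s.png',cv2.resize(s[120:300,240:390],(600,600)))
E
```

```text
t 21.48 tcp [0.5452 0.1735 0.3142] yaw -2.6 q [-0.72  0.36  0.42  1.89 -0.18  0.93 -1.83]
  turn 11 rows dr z -0.0642
  shift 15 rows [-0.0685, 0.0331, 0.001]
  shift 8 rows [0.0001, -0.0002, 0.0591]
```

View pics/j_s.png

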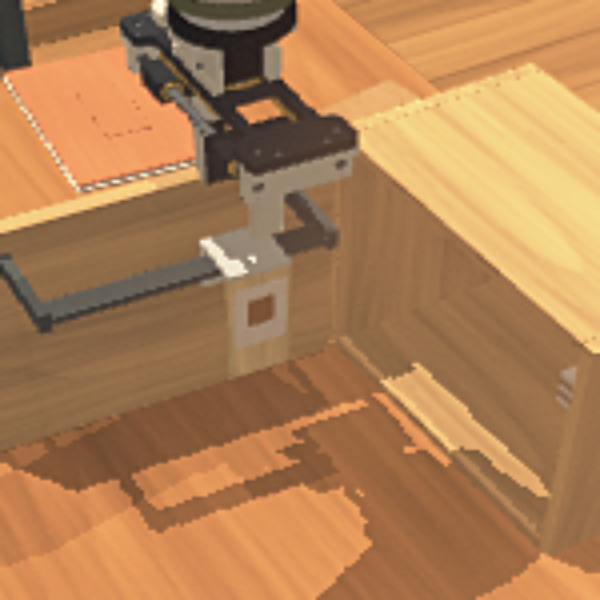

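The first board hangs on the rail at (255,250). Going for the second one.

move_arm --dr '[[0,0,-0.0642],[0,0,-0.0642],[0,0,-0.0642],[0,0,-0.0642],[0,0,-0.0642],[0,0,-0.0642],[0,0,-0.0642],[0,0,-0.0642],[0,0,-0.0642],[0,0,-0.0642],[0,0,-0.0642]]' --delta_pos '[[0,0,0],[0,0,0],[0,0,0],[0,0,0],[0,0,0],[0,0,0],[0,0,0],[0,0,0],[0,0,0],[0,0,0],[0,0,0]]' --gripper '[70,70,70,70,70,70,70,70,70,70,70]'

```text
time: 22.5
tcp_pos: [0.5443, 0.1731, 0.312]
ee_rot: [2.701, 1.597, -0.009]
wrist_force: [-0.4, 0.0, -0.0]
width: 0.0701
grasp_force: 0.0
```

move_arm --dr '[[0,0,0],[0,0,0],[0,0,0],[0,0,0],[0,0,0],[0,0,0],[0,0,0],[0,0,0],[0,0,0],[0,0,0],[0,0,0],[0,0,0],[0,0,0],[0,0,0],[0,0,0],[0,0,0],[0,0,0],[0,0,0]]' --delta_pos '[[-0.0685,0.0331,0],[-0.0685,0.0331,0],[-0.0685,0.0331,0],[-0.0685,0.0331,0],[-0.0685,0.0331,0],[-0.0685,0.0331,0],[-0.0685,0.0331,0],[-0.0685,0.0331,0],[-0.0685,0.0331,0],[-0.0685,0.0331,0],[-0.0685,0.0331,0],[-0.0685,0.0331,0],[-0.0685,0.0331,0],[-0.0685,0.0331,0],[-0.0685,0.0331,0],[0,0,0],[0,0,0],[0,0,0]]' --gripper '[70,70,70,70,70,70,70,70,70,70,70,70,70,70,70,70,70,70]'

```text
time: 24.0
tcp_pos: [0.5182, -0.2816, 0.3147]
ee_rot: [2.706, 1.591, -0.007]
wrist_force: [0.0, 0.9, -0.0]
width: 0.0701
grasp_force: 0.0
```

```bash
python3 plan.py .5189,-.2824,.121,60.9,25
```

```text
t 24.00 tcp [ 0.5182 -0.2816  0.3147] yaw 60.9 q [ 0.2   0.37  0.27  1.85 -0.11  0.94  0.02]
  shift 8 rows [0.0002, 0.0003, 0.0605]
```

move_arm --dr '[[0,0,0],[0,0,0],[0,0,0],[0,0,0],[0,0,0],[0,0,0],[0,0,0],[0,0,0],[0,0,0],[0,0,0],[0,0,0],[0,0,0],[0,0,0],[0,0,0],[0,0,0],[0,0,0],[0,0,0]]' --delta_pos '[[0,0,0.0605],[0,0,0.0605],[0,0,0.0605],[0,0,0.0605],[0,0,0.0605],[0,0,0.0605],[0,0,0.0605],[0.001,0.001,0.0605],[0,0,0],[0,0,0],[0,0,0],[0,0,0],[0,0,0],[0,0,0],[0,0,0],[0,0,0],[0,0,0]]' --gripper '[70,70,70,70,70,70,70,70,70,70,40,40,40,40,40,40,40]' --squeeze 25

```text
time: 25.42
tcp_pos: [0.5197, -0.2837, 0.1233]
ee_rot: [2.703, 1.589, -0.003]
wrist_force: [-0.6, 0.6, 6.8]
width: 0.0472
grasp_force: 24.8
```

move_arm --dr '[[0,0,0],[0,0,0],[0,0,0],[0,0,0],[0,0,0],[0,0,0],[0,0,0],[0,0,0],[0,0,0],[0,0,0]]' --delta_pos '[[0,0,-0.02],[0,0,-0.04],[0,0,-0.06],[0,0,-0.07],[0,0,-0.07],[0,0,-0.07],[0,0,-0.07],[0,0,-0.06],[0,0,0],[0,0,0]]' --gripper '[40,40,40,40,40,40,40,40,40,40]'

```text
time: 26.25
tcp_pos: [0.519, -0.2824, 0.3076]
ee_rot: [2.703, 1.589, -0.003]
wrist_force: [-0.6, -0.3, -1.3]
width: 0.0468
grasp_force: 24.6
```

```bash
python3 plan.py .4644,.1759,.304,-2.7
```

```text
t 26.25 tcp [ 0.519  -0.2824  0.3076] yaw 60.9 q [ 0.2   0.38  0.28  1.86 -0.12  0.92  0.02]
  turn 11 rows dr z 0.0642
  shift 15 rows [-0.0126, -0.0759, 0.0001]
```

move_arm --dr '[[0,0,0.0642],[0,0,0.0642],[0,0,0.0642],[0,0,0.0642],[0,0,0.0642],[0,0,0.0642],[0,0,0.0642],[0,0,0.0642],[0,0,0.0642],[0,0,0.0642],[0,0,0.0642]]' --delta_pos '[[0,0,0],[0,0,0],[0,0,0],[0,0,0],[0,0,0],[0,0,0],[0,0,0],[0,0,0],[0,0,0],[0,0,0],[0,0,0]]' --gripper '[40,40,40,40,40,40,40,40,40,40,40]'

```text
time: 27.17
tcp_pos: [0.5181, -0.2817, 0.3046]
ee_rot: [3.136, -0.081, -0.006]
wrist_force: [-0.8, -0.1, -1.0]
width: 0.0468
grasp_force: 24.6
```

move_arm --dr '[[0,0,0],[0,0,0],[0,0,0],[0,0,0],[0,0,0],[0,0,0],[0,0,0],[0,0,0],[0,0,0],[0,0,0],[0,0,0],[0,0,0],[0,0,0],[0,0,0],[0,0,0],[0,0,0],[0,0,0],[0,0,0]]' --delta_pos '[[-0.0126,-0.0759,0],[-0.0126,-0.0759,0],[-0.0126,-0.0759,0],[-0.0126,-0.0759,0],[-0.0126,-0.0759,0],[-0.0126,-0.0759,0],[-0.0126,-0.0759,0],[-0.0126,-0.0759,0],[-0.0126,-0.0759,0],[-0.0126,-0.0759,0],[-0.0126,-0.0759,0],[-0.0126,-0.0759,0],[-0.0126,-0.0759,0],[-0.0126,-0.0759,0],[-0.0126,-0.0759,0],[0,0,0],[0,0,0],[0,0,0]]' --gripper '[40,40,40,40,40,40,40,40,40,40,40,40,40,40,40,40,40,40]'

```text
time: 28.67
tcp_pos: [0.4639, 0.1754, 0.3029]
ee_rot: [3.134, -0.072, -0.004]
wrist_force: [0.2, 0.1, -1.2]
width: 0.0466
grasp_force: 24.6
```

```bash
python3 plan.py .4644,.1759,.2315,-2.7,12
```

```text
t 28.67 tcp [0.4639 0.1754 0.3029] yaw -2.6 q [-0.87  0.27  0.5   2.06 -0.17  0.85 -1.89]
  shift 6 rows [0.0003, -0.0004, 0.0297]
```

move_arm --dr '[[0,0,0],[0,0,0],[0,0,0],[0,0,0],[0,0,0],[0,0,0],[0,0,0],[0,0,0]]' --delta_pos '[[0,0,0.03],[0,0,0.03],[0,0,0.03],[0,0,0.03],[0,0,0.03],[0,0,0.026],[0,0,0],[0,0,0]]' --gripper '[40,40,40,40,40,40,40,40]'

```text
time: 29.33
tcp_pos: [0.4644, 0.1747, 0.233]
ee_rot: [3.134, -0.075, -0.003]
wrist_force: [0.2, -1.1, 0.4]
width: 0.0461
grasp_force: 24.9
```

move_arm --dr '[[0,0,0],[0,0,0],[0,0,0],[0,0,0],[0,0,0],[0,0,0],[0,0,0]]' --delta_pos '[[0,0,0],[0,0,0],[0,0,0],[0,0,0],[0,0,0],[0,0,0],[0,0,0]]' --gripper '[40,64,64,64,64,64,64]'

```text
time: 29.92
tcp_pos: [0.4646, 0.1758, 0.2335]
ee_rot: [3.136, -0.072, -0.001]
wrist_force: [1.0, -0.6, -0.9]
width: 0.0638
grasp_force: 0.0
```

move_arm --dr '[[0,0,0],[0,0,0],[0,0,0],[0,0,0],[0,0,0],[0,0,0],[0,0,0]]' --delta_pos '[[0,0,-0.03],[0,0,-0.04],[0,0,-0.04],[0,0,-0.05],[0,0,-0.06],[0,0,0],[0,0,0]]' --gripper '[64,64,64,64,64,64,64]'

```text
time: 30.5
tcp_pos: [0.465, 0.1765, 0.3223]
ee_rot: [3.137, -0.072, 0.002]
wrist_force: [-0.4, -0.2, -0.2]
width: 0.064
grasp_force: 0.0
```

```bash
python3 plan.py .402,.2998,.33,87.3 .402,.2998,.2424,87.3,25
python3 - <<'E'
from h import *
t=r.read_camera('top')[:,:,::-1];s=r.read_camera('side')[:,:,::-1]
c=np.zeros((480,800,3),np.uint8);c[:,:400]=cv2.resize(s[120:360,220:420],(400,480));c[:,400:]=cv2.resize(t[160:400,180:380],(400,480))
cv2.imwrite('pics/k.png',c)
E
```

```text
t 30.50 tcp [0.465  0.1765 0.3223] yaw -2.6 q [-0.89  0.25  0.51  2.04 -0.15  0.89 -1.91]
  turn 15 rows dr z -0.0666
  shift 5 rows [0.0601, -0.0344, -0.0041]
  shift 4 rows [0.0002, -0.0001, 0.0547]
```

View pics/k.png

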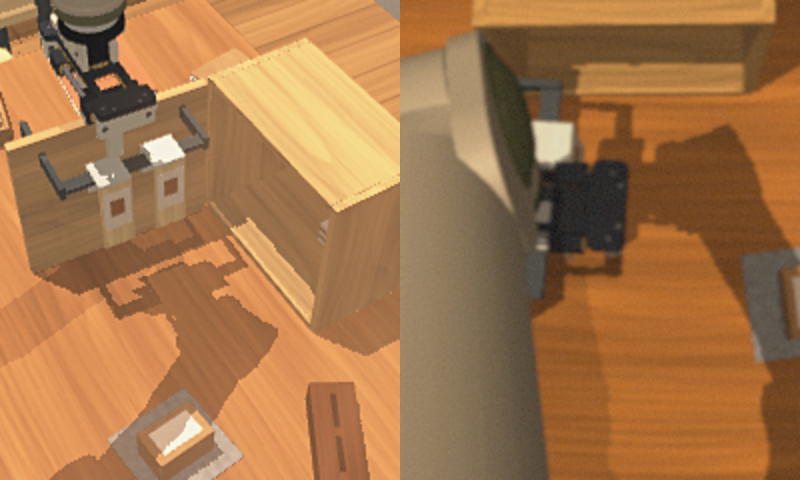

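Both boards hang on the rail at (105,175) and (165,150) in the side part, and the box is still on the mat. I'm going back to the handle.

move_arm --dr '[[0,0,-0.0666],[0,0,-0.0666],[0,0,-0.0666],[0,0,-0.0666],[0,0,-0.0666],[0,0,-0.0666],[0,0,-0.0666],[0,0,-0.0666],[0,0,-0.0666],[0,0,-0.0666],[0,0,-0.0666],[0,0,-0.0666],[0,0,-0.0666],[0,0,-0.0666],[0,0,-0.0666],[0,0,0]]' --delta_pos '[[0,0,-0.02],[0,0,0],[0,0,0],[0,0,0],[0,0,0],[0,0,0],[0,0,0],[0,0,0],[0,0,0],[0,0,0],[0,0,0],[0,0,0],[0,0,0],[0,0,0],[0,0,0],[0,0,0]]' --gripper '[60,60,60,60,60,60,60,60,60,60,60,60,60,60,60,60]'

```text
time: 31.93
tcp_pos: [0.4642, 0.176, 0.3282]
ee_rot: [2.267, 2.171, -0.01]
wrist_force: [0.1, -0.5, -0.1]
width: 0.0602
grasp_force: 0.0
```

move_arm --dr '[[0,0,0],[0,0,0],[0,0,0],[0,0,0],[0,0,0],[0,0,0],[0,0,0],[0,0,0]]' --delta_pos '[[0.0601,-0.0344,0],[0.0601,-0.0344,0],[0.0601,-0.0344,0],[0.0601,-0.0344,0],[0.0601,-0.0344,0],[0,0,0],[0,0,0],[0,0,0]]' --gripper '[60,60,60,60,60,60,60,60]'

```text
time: 32.6
tcp_pos: [0.4017, 0.299, 0.3281]
ee_rot: [2.274, 2.163, -0.009]
wrist_force: [0.9, -0.1, -0.2]
width: 0.0597
grasp_force: 0.0
```

```bash
python3 plan.py .402,.2998,.2424,87.3,25
python3 - <<'E'
from h import *
t=r.read_camera('top')[:,:,::-1];s=r.read_camera('side')[:,:,::-1]
c=np.zeros((480,800,3),np.uint8);c[:,:400]=cv2.resize(s[90:330,200:400],(400,480));c[:,400:]=cv2.resize(t[160:400,130:330],(400,480))
cv2.imwrite('pics/l.png',c)
E
```

```text
t 32.60 tcp [0.4017 0.299  0.3281] yaw 87.1 q [-0.86  0.23  0.13  2.   -0.03  0.92 -0.76]
  shift 4 rows [0.0009, 0.0003, 0.0536]
```

View pics/l.png

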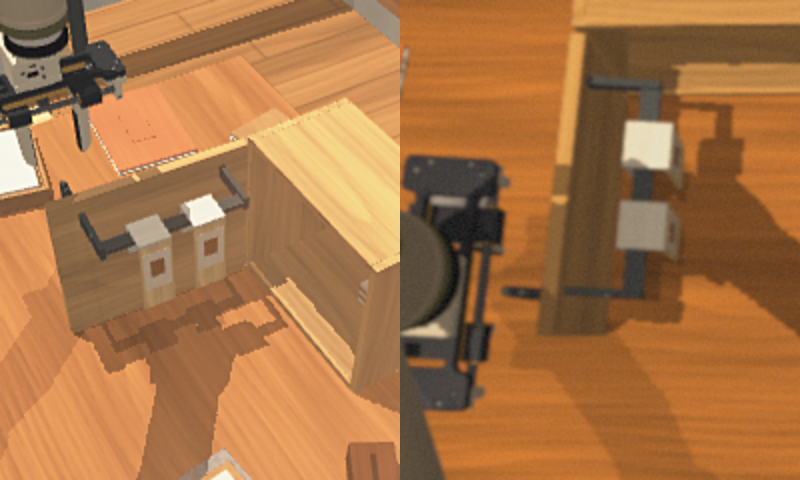

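Both boards hang squarely, and the gripper is over the handle as when it let go. Descending and gripping; this was the last picture I may view, so later checks are numeric.

move_arm --dr '[[0,0,0],[0,0,0],[0,0,0],[0,0,0],[0,0,0],[0,0,0],[0,0,0],[0,0,0],[0,0,0],[0,0,0],[0,0,0],[0,0,0],[0,0,0],[0,0,0],[0,0,0]]' --delta_pos '[[0,0,0.0536],[0,0,0.0536],[0,0,0.0536],[0.002,0.001,0.0536],[0,0,0],[0,0,0],[0,0,0],[0,0,0],[0,0,0],[0,0,0],[0,0,0],[0,0,0],[0,0,0],[0,0,0],[0,0,0]]' --gripper '[60,60,60,60,60,0,0,0,0,0,0,0,0,0,0]' --squeeze 25

```text
time: 33.95
tcp_pos: [0.4019, 0.3, 0.2431]
ee_rot: [2.272, 2.165, -0.007]
wrist_force: [-1.5, -0.2, 3.1]
width: 0.0092
grasp_force: 25.0
```

```bash
sed -i 's/\[.6505,.2423\]/[.652,.241]/' door.py; python3 door.py
python3 - <<'E'
import numpy as np
for deg in(3.,2.):
    a=np.radians(deg);c,s=np.cos(a),np.sin(a);p=np.array([-.043,-.255]);d=np.array([[c,-s],[s,c]])@p-p
    print(deg,-d[0]/.4,d[1]/.4,-deg/90)
E
python3 plan.py
```

```text
R 0.25693924360426035 door yaw deg 266.30459685023754 theta 1.6546079717672342 [-1.48589289 -0.20460393  3.10135182] [-0.1  0.3 -0.1] [-0.84  0.34  0.12  2.11 -0.05  0.71 -0.74]
3.0 -0.03351149711876 -0.004752443702157327 -0.03333333333333333
2.0 -0.022313915243291575 -0.003363348120192372 -0.022222222222222223
t 33.95 tcp [0.4019 0.3    0.2431] yaw 87.3 q [-0.84  0.34  0.12  2.11 -0.05  0.71 -0.74]
```

move_arm --dr '[[0,0,-0.0333],[0,0,-0.0333],[0,0,-0.0333],[0,0,-0.0333],[0,0,-0.0333],[0,0,-0.0333],[0,0,-0.0333],[0,0,-0.0333],[0,0,-0.0333],[0,0,-0.0333],[0,0,0]]' --delta_pos '[[-0.0335,-0.0048,0],[-0.0335,-0.0048,0],[-0.0335,-0.0048,0],[-0.0335,-0.0048,0],[-0.0335,-0.0048,0],[-0.0335,-0.0048,0],[-0.0335,-0.0048,0],[-0.0335,-0.0048,0],[-0.0335,-0.0048,0],[-0.0335,-0.0048,0],[0,0,0]]' --gripper '[0,0,0,0,0,0,0,0,0,0,0]'

```text
time: 34.87
tcp_pos: [0.4083, 0.1639, 0.2432]
ee_rot: [1.635, 2.68, -0.01]
wrist_force: [1.3, -1.3, -8.4]
width: 0.0099
grasp_force: 25.0
```

```bash
python3 door.py; python3 plan.py
```

```text
R 0.25559385613730334 door yaw deg -62.86782713208554 theta 1.1167505770295165 [ 1.30160478 -1.30401248 -8.39224555] [-0.2 -0.4  0.1] [-0.52  0.26  0.01  2.22  0.    0.66 -0.04]
t 34.87 tcp [0.4083 0.1639 0.2432] yaw 117.2 q [-0.52  0.26  0.01  2.22  0.    0.66 -0.04]
```

Small forces. Continuing 57° more, to about 7° from shut.

move_arm --dr '[[0,0,-0.0333],[0,0,-0.0333],[0,0,-0.0333],[0,0,-0.0333],[0,0,-0.0333],[0,0,-0.0333],[0,0,-0.0333],[0,0,-0.0333],[0,0,-0.0333],[0,0,-0.0333],[0,0,0]]' --delta_pos '[[-0.0335,-0.0048,0],[-0.0335,-0.0048,0],[-0.0335,-0.0048,0],[-0.0335,-0.0048,0],[-0.0335,-0.0048,0],[-0.0335,-0.0048,0],[-0.0335,-0.0048,0],[-0.0335,-0.0048,0],[-0.0335,-0.0048,0],[-0.0335,-0.0048,0],[0,0,0]]' --gripper '[0,0,0,0,0,0,0,0,0,0,0]'

```text
time: 35.78
tcp_pos: [0.4806, 0.052, 0.2432]
ee_rot: [-0.889, -3.012, 0.011]
wrist_force: [0.4, -1.7, -10.9]
width: 0.0097
grasp_force: 25.0
```

move_arm --dr '[[0,0,-0.0333],[0,0,-0.0333],[0,0,-0.0333],[0,0,-0.0333],[0,0,-0.0333],[0,0,-0.0333],[0,0,-0.0333],[0,0,-0.0333],[0,0,-0.0333],[0,0,0],[0,0,0]]' --delta_pos '[[-0.0335,-0.0048,0],[-0.0335,-0.0048,0],[-0.0335,-0.0048,0],[-0.0335,-0.0048,0],[-0.0335,-0.0048,0],[-0.0335,-0.0048,0],[-0.0335,-0.0048,0],[-0.0335,-0.0048,0],[-0.0335,-0.0048,0],[0,0,0],[0,0,0]]' --gripper '[0,0,0,0,0,0,0,0,0,0,0]'

```text
time: 36.7
tcp_pos: [0.5852, -0.0057, 0.2433]
ee_rot: [-0.166, -3.135, 0.01]
wrist_force: [0.6, -4.7, -11.5]
width: 0.0095
grasp_force: 25.0
```

```bash
python3 door.py; python3 plan.py
```

```text
R 0.25554151479596093 door yaw deg -5.571946799763955 theta 0.11674881740184229 [  0.58437834  -4.73522909 -11.4964587 ] [-0.8 -0.3 -0.1] [ 0.03  0.44 -0.17  1.92  0.11  0.8   1.26]
t 36.70 tcp [ 0.5852 -0.0057  0.2433] yaw 173.9 q [ 0.03  0.44 -0.17  1.92  0.11  0.8   1.26]
```

move_arm --dr '[[0,0,-0.0222],[0,0,-0.0222],[0,0,-0.0222],[0,0,-0.0056],[0,0,0],[0,0,0]]' --delta_pos '[[-0.0223,-0.0034,0],[-0.0223,-0.0034,0],[-0.0223,-0.0034,0],[-0.0056,-0.001,0],[0,0,0],[0,0,0]]' --gripper '[0,0,0,0,0,0]'

```text
time: 37.2
tcp_pos: [0.6134, -0.0118, 0.2433]
ee_rot: [0.012, -3.139, 0.01]
wrist_force: [1.2, -5.0, -12.7]
width: 0.0097
grasp_force: 25.0
```

move_arm --dr '[[0,0,-0.0028],[0,0,-0.0028],[0,0,0],[0,0,0]]' --delta_pos '[[-0.0028,-0.0005,0],[-0.0028,-0.0005,0],[0,0,0],[0,0,0]]' --gripper '[0,0,0,0]'

```text
time: 37.53
tcp_pos: [0.615, -0.0121, 0.2433]
ee_rot: [0.026, -3.137, 0.011]
wrist_force: [-1.3, -4.7, -11.6]
width: 0.0097
grasp_force: 25.0
```

```bash
python3 door.py; python3 plan.py
```

```text
R 0.25578716890043307 door yaw deg 1.2503626429690695 theta 6.280677055036252 [ -1.26400375  -4.70287527 -11.63595814] [-0.8 -0.2 -0.1] [ 0.06  0.48 -0.2   1.85  0.13  0.83  1.38]
t 37.53 tcp [ 0.615  -0.0121  0.2433] yaw -179.1 q [ 0.06  0.48 -0.2   1.85  0.13  0.83  1.38]
```

move_arm --dr '[[0,0,-0.0028],[0,0,-0.0028],[0,0,0],[0,0,0]]' --delta_pos '[[-0.0028,-0.0005,0],[-0.0028,-0.0005,0],[0,0,0],[0,0,0]]' --gripper '[0,0,0,0]'

```text
time: 37.87
tcp_pos: [0.6162, -0.0122, 0.2433]
ee_rot: [0.04, -3.135, 0.01]
wrist_force: [-5.9, -4.5, -7.7]
width: 0.0093
grasp_force: 25.0
```

move_arm --dr '[[0,0,-0.0028],[0,0,0],[0,0,0]]' --delta_pos '[[-0.0028,0,0],[0,0,0],[0,0,0]]' --gripper '[0,0,0]'

```text
time: 38.12
tcp_pos: [0.6162, -0.0123, 0.2433]
ee_rot: [0.047, -3.133, 0.011]
wrist_force: [-8.8, -5.1, -4.4]
width: 0.0099
grasp_force: 25.0
```

```bash
python3 door.py; python3 plan.py
```

```text
R 0.255781474662236 door yaw deg 1.5364338136492552 theta 6.275684171212848 [-8.80466512 -5.10685436 -4.37734711] [-0.7  1.6 -0.1] [ 0.06  0.48 -0.2   1.84  0.13  0.84  1.4 ]
t 38.12 tcp [ 0.6162 -0.0123  0.2433] yaw -178.3 q [ 0.06  0.48 -0.2   1.84  0.13  0.84  1.4 ]
```

move_arm --dr '[[0,0,0],[0,0,0],[0,0,0],[0,0,0],[0,0,0],[0,0,0],[0,0,0],[0,0,0],[0,0,0],[0,0,0],[0,0,0],[0,0,0]]' --delta_pos '[[-0.003,0,0],[0,0,0],[0,0,0],[0,0,0],[0,0,0],[0,0,0],[0,0,-0.05],[0,0,-0.06],[0,0,-0.06],[0,0,-0.06],[0,0,-0.06],[0,0,0]]' --gripper '[0,0,50,50,50,50,50,50,50,50,50,50]'

```text
time: 39.12
tcp_pos: [0.6233, -0.0105, 0.3658]
ee_rot: [-0.052, 3.134, -0.008]
wrist_force: [0.2, 0.6, 1.1]
width: 0.0496
grasp_force: 0.0
```

move_arm --dr '[[0,0,0],[0,0,0],[0,0,0],[0,0,0],[0,0,0],[0,0,0],[0,0,0],[0,0,0],[0,0,0],[0,0,0],[0,0,0],[0,0,0]]' --delta_pos '[[0.025,0.07,0],[0.025,0.07,0],[0.025,0.07,0],[0.025,0.07,0],[0.025,0.07,0],[0.025,0.07,0],[0.025,0.07,0],[0.025,0.07,0],[0.025,0.07,0],[0.025,0.07,0],[0,0,0],[0,0,0]]' --gripper '[50,50,50,50,50,50,50,50,50,50,50,50]'

```text
time: 40.12
tcp_pos: [0.511, 0.2672, 0.359]
ee_rot: [0.058, -3.14, 0.007]
wrist_force: [0.2, -0.7, 0.4]
width: 0.05
grasp_force: 0.0
```

Run:
```python
from h import *
np.set_printoptions(precision=4,suppress=True)
print(r.observe()['tcp_pos'])
t=r.read_camera('top')[:,:,::-1].copy();s=r.read_camera('side')[:,:,::-1].copy()
cv2.imwrite('pics/m_t.png',t);cv2.imwrite('pics/m_s.png',s)
# white label of box near mat, in top
g=t[270:350,345:415].astype(int); m=((g.min(2)>150)&(np.ptp(g,axis=2)<60)).astype(np.uint8)
n,l,st,c=cv2.connectedComponentsWithStats(m); k=1+st[1:,4].argmax(); uv=c[k]+[345,270]; print('label',uv,st[k],back('top',uv,.053))
i0=cv2.imread('pics/top0.png')[250:320,240:290].astype(int); m0=((i0.min(2)>150)&(np.ptp(i0,axis=2)<60)).astype(np.uint8)
n,l,st,c=cv2.connectedComponentsWithStats(m0);k=1+st[1:,4].argmax(); print('ref label',back('top',c[k]+[240,250],.05),st[k])
# predicted door free-top corner, shut vs 3deg ajar, and dark door-handle centroid in top
for a in(0.0195,0.0195-.03): print(proj('top',W((.652,.241,a),[[-.043,-.255,.252],[-.008,-.294,.263]])).ravel(),proj('side',W((.652,.241,a),[[-.043,-.255,.252],[-.008,-.294,.263],[.008,-.294,.263]])).ravel())
# handle column/rows: dark greyish pixels
for n,im,(x0,y0,x1,y1) in(('top',t,(330,165,365,225)),('side',s,(335,200,375,265))):
    q=im[y0:y1,x0:x1].astype(int); d=(q.max(2)<95)&(np.ptp(q,axis=2)<22); yy,xx=np.nonzero(d); print(n,d.sum(),xx.min()+x0 if d.any() else None,xx.max()+x0,yy.min()+y0,yy.max()+y0)
```

```text
[0.511  0.2672 0.359 ]Traceback (most recent call last):
  File "<stdin>", line 8, in <module>
ValueError: attempt to get argmax of an empty sequence
```

```bash
cat > chk.py <<'E'
from h import *
np.set_printoptions(precision=4,suppress=True,linewidth=150)
t=cv2.imread('pics/m_t.png');s=cv2.imread('pics/m_s.png')
def lab(im,x0,y0,x1,y1,z):
    g=im[y0:y1,x0:x1]; h=cv2.cvtColor(g,cv2.COLOR_BGR2GRAY); th,m=cv2.threshold(h,0,255,cv2.THRESH_OTSU)
    n,l,st,c=cv2.connectedComponentsWithStats(m); 
    for k in range(1,n):
        if st[k,4]>60: print(' otsu',th,c[k]+[x0,y0],st[k],back('top',c[k]+[x0,y0],z)[:2], g[l==k].mean(0).round())
print('now');lab(t,345,275,415,345,.053); print('d.png');lab(cv2.imread('pics/d.png'),345,275,415,345,.053);print('start');lab(cv2.imread('pics/top0.png'),243,262,283,310,.05)
for a in(0.0195,-.0105): print(a,proj('top',W((.652,.241,a),[[-.043,-.255,.252],[-.008,-.294,.263]])).ravel(),proj('side',W((.652,.241,a),[[-.043,-.255,.252],[-.008,-.294,.263],[.008,-.294,.263]])).ravel())
for n,im,(x0,y0,x1,y1) in(('top',t,(325,165,370,225)),('side',s,(335,190,385,265)),('side0',cv2.imread('pics/side0.png'),(335,190,385,265))):
    q=im[y0:y1,x0:x1].astype(int); d=(q.max(2)<95)&(np.ptp(q,axis=2)<22); yy,xx=np.nonzero(d); print(n,d.sum(),(xx.min()+x0,xx.max()+x0,yy.min()+y0,yy.max()+y0) if d.any() else '')
E
python3 chk.py
```

```text
now
 otsu 108.0 [405.2265 284.9977] [ 43   0  27  29 437] [ 0.4627 -0.1643] [ 59. 112. 176.]
 otsu 108.0 [359.1141 322.6251] [   0   12   38   58 1411] [ 0.3743 -0.0548] [ 87. 123. 164.]
 otsu 108.0 [385.1445 309.9837] [ 31  21  19  29 429] [ 0.404  -0.1157] [107. 132. 159.]
d.png
 otsu 157.0 [385.0479 310.0479] [ 31  21  19  29 438] [ 0.4038 -0.1155] [158. 198. 217.]
start
 otsu 159.0 [260.2364 285.1273] [  9  10  18  27 440] [0.459  0.1782] [160. 202. 220.]
0.0195 [347.4187 198.455  367.1425 179.6488] [360.7281 227.7716 382.0773 229.5552 387.3557 227.0389]
-0.0105 [346.7948 202.168  367.0922 183.9155] [357.8624 228.5903 379.0563 230.8528 384.478  228.4518]
top 130 (np.int64(343), np.int64(348), np.int64(181), np.int64(210))
side 0 
side0 0
```

Run:
```python
from h import *
L=[[-.048,-.255,.16],[-.048,-.255,.252]]
for f,a in(('top0',-.0846),('m_t',.0195)):
    im=cv2.imread(f'pics/{f}.png');q=im[165:240,325:370].astype(int)
    d=(q.max(2)<95)&(np.ptp(q,axis=2)<22); yy,xx=np.nonzero(d); print(f,d.sum(),xx.min()+325,xx.max()+325,yy.min()+165,yy.max()+165)
    print(' pred bar rows',proj('top',W((.652,.241,a),L)).round(1).tolist(), 'delta/0.01rad',(proj('top',W((.652,.241,a-.01),L))-proj('top',W((.652,.241,a),L)))[0])
    # gray profile along column 356 (right of handle, over door free end / roof)
    g=cv2.cvtColor(im,cv2.COLOR_BGR2GRAY)[160:200,352:360].mean(1).round().astype(int); print(' rows160-199',g.tolist())
```

```text
top0 141 340 347 174 223
 pred bar rows [[342.0, 224.4], [344.5, 213.7]] delta/0.01rad [-0.32469826  1.11504002]
 rows160-199 [142, 142, 143, 142, 147, 158, 161, 161, 158, 158, 147, 118, 84, 70, 70, 71, 72, 73, 76, 75, 75, 78, 78, 75, 78, 77, 92, 125, 151, 158, 158, 160, 162, 158, 138, 102, 80, 80, 86, 87]
m_t 130 343 348 181 210
 pred bar rows [[344.6, 212.7], [347.5, 200.9]] delta/0.01rad [-0.20109091  1.1308322 ]
 rows160-199 [148, 147, 147, 148, 154, 163, 168, 165, 164, 162, 151, 132, 132, 155, 163, 164, 165, 166, 160, 134, 98, 81, 84, 87, 88, 90, 86, 84, 84, 84, 82, 81, 83, 80, 76, 76, 76, 76, 78, 78]
```

The door's outer edge and handle sit at the shut position (edge row about 179.4 measured, 179.6 predicted), and the box is still at the middle of the mat. Handing in.

```bash
python3 -c "
from plant import r
print(r.hand_in())"
```

```text
the job is handed in; nothing more can be done
None
```

Job handed in at about 40 s: the box is on the mat about 4 mm from its middle, both boards (the only two present) were hung on the door rail and last seen hanging before closing, and the door measures shut; the cup, card stack and bell were left alone.

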